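Shut the housing covers and hold the offset lever level over its shaft

ROBOT

A 6-joint arm with a two-finger parallel gripper is mounted at the origin on the work surface. World frame = base frame: x ahead of the robot, y to its left, z up, the work surface at z = 0. Lengths are in mm, angles in rad, forces in N, time in s.
With the tool pointing down it reaches from about 275 to 750 mm from the base axis. Payload 10.2 kg.
Tool frame: the origin (TCP) lies between the finger pads; the fingertips stand 22 mm ahead of it and the grasp point (between the pads) lies 3 mm ahead of it (ctrl.nose_length is the distance from the TCP to the fingertips, in mm); y points along the fingers, z is the direction in which the jaws open and shut, and the axes are right-handed (so a half turn about y gives the same grasp; the last joint's range is limited). The gripper opens to 85 mm and grips with 20 to 120 N. Pads are 22 mm wide; open, the fingers measure 114 mm over their backs; the gripper's body (76 mm by 85 mm) begins 54 mm behind the grasp point. The pads swing forward as they close: fully open they stand 13 mm farther back than shut.
Start: joints at [1.106, 0.313, 1.498, -0, 1.331, -0.223], TCP at [125.724, 509.73, 228.294] pointing down, gripper open.
Joint ranges: [-2.94, 2.94], [-0.97, 2.17], [0.19, 2.56], [-1.23, 4.37], [0.02, 3.11], [-2.88, 2.88]. Speed limits (rad/s): [2.39, 2.39, 3.01, 3.14, 3.14, 3.14].

INTERFACE

Orientations are given as a unit quaternion [w, x, y, z].
In Python, from rig import ctrl, eyes, models gives the robot as it stands.
- The arm moves only by the shell command python3 -m crank 'ROWS' [FORCE]. ROWS is JSON, a list of rows, each an object with "dp": the shift along the tool's x, y, z in mm, a list of three; "roll": the turn about the tool's y in rad; "gripper": the closure in counts, from 0 (fully open) to 255 (shut). A call has 1 to 10 rows; each row is the pose to reach, as a shift and turn from the pose commanded when the call began, along the tool's axes at that moment; what a row does not reach only later rows make up. A row lasts 1/12 s, in which the tool goes at most 41.7 mm and 7.16 degrees, less where a joint would pass 70% of its speed; a pose out of reach is approached as far as the arm can. A call with a gripper value outside its range is refused whole. The fingers move at their own pace and stop on an object; FORCE is the grip in N (left out, the last holds). Time passes only in rows, so rows that repeat a pose let the fingers close. It gives the time, the measured TCP pose, the force and the opening at its end, in the units of the state.
- ctrl.sense(): the state, without advancing time (a new reading comes with each control period).
- eyes.capture(name): name is "scene" or "side" or "wrist"; returns a dict with "color" (400x640x3 uint8, red, green, blue), "fx", "fy", "cx", "cy" (pixels), "R" (3x3) and "t" (3): a world point X has camera coordinates R X + t. Camera axes: x right, y down, z forward; pixel columns grow to the right and rows downward; lengths in mm; the calibration is good to about 2 mm. A picture is of the moment at which its call begins. There is no depth.
- ctrl.finish_job(): hands the job in, once; it reports no verdict.
Trained networks look in a picture, given as the dict that the camera call returned (one of the last four; its "shot" number tells which), for a name from the list of things; names that differ only in an ending like _2 or _b are one class to them, and where a whole thing is asked for, a point or a joint stands for the part that bears it (a point fixed in the world has none). Each returns a list of dicts, best first, with "confidence" (0 to 1); they miss things now and then, are a little off and sometimes report something else, mostly with a low value. They report only what shows in the picture. A call takes as long as a camera call. They do not tell look-alikes from the thing itself.
- models.spot_in(picture, label): "extent" ([centre column, centre row, width, height] in pixels, round what is visible of it).
- models.spot_point(picture, label): "centre" ([column, row] in pixels: a listed point, or the origin of a listed thing).
The state is a dict: "time_s": time; "joints": joint angles; "dq": joint speeds; "tau": joint torques, N m; "eef_pos": TCP position; "ee_rot": TCP orientation; "force": force on the tool from outside, world axes, zero at the start; "wrist_torque": the same for the moment, N m; "grip_width": opening from 0.0 (shut) to 1.0 (fully open).
Only numpy, scipy, OpenCV 4.12 (cv2) and the standard library are available. Lean on these libraries where they do the work, as an engineer would, in place of code of your own. Each camera call takes 0.05 s, during which the arm holds its last target. There are 200 camera calls.

TASK

Press both hinged covers on the gearbox housing down until they snap and stay shut, so that nothing can fall inside. Then pick up the cast offset lever at its balance point and hold it level above the housing, its big hub straight over the upright shaft and its small eye end over the stop pad, about 4 cm clear above the shaft tip. Finish while still holding it there in the gripper, and leave the other tools and parts on the bench where they are.

Things in the scene. Friction and masses are not known exactly. Their poses are not given: they have to be found in the camera images.
- housing: fixed dark cast-iron gearbox housing on the bench: foot flange 130 x 270 x 12 mm, block above it 104 x 246 mm with its flat top at z = 55 mm. Origin at the centre of the underside; its long side is its y axis, z is up. On the centre line of the top stand the shaft (at y = -85 mm) and the stop pad (at y = +85 mm); between them lie two hinged covers. It may stand on either side of the bench, turned up to 15 degrees.
- shaft_tip (a point): centre of the top face of the upright bare-steel shaft, 20 mm in diameter, 95 mm above the bench; its lowest 18 mm is inside a round shoulder 44 mm in diameter whose top is 73 mm above the bench
- pad_top (a point): centre of the top of the square stop pad, 28 x 28 mm, 73 mm above the bench, 170 mm from the shaft in the housing's +y direction
- cover_a (a joint): opening angle in rad of the aluminium cover nearer the shaft (housing y = -30 mm): 0 is shut (flat, its top 62 mm above the bench), it starts raised against its stop at 0.6. An over-centre spring resists pressing (about 4 to 8 N straight down on its upper face, 30 mm from the hinge; on the very tip of the free edge it may bind) until the angle is below about 0.25, from where the spring snaps it shut by itself and keeps it shut.
- cover_b (a joint): the same for the equal cover nearer the stop pad (housing y = +30 mm)
- cover_a_edge (a point): middle of the top of cover_a's free edge; it moves with the cover. The cover is a plate 64 mm from hinge to free edge, 44 mm wide along the hinge, 5 mm thick; the free edge lies on the housing's -x side of the hinge
- cover_a_hinge (a point): middle of cover_a's hinge line, 58 mm above the bench; the hinge runs along the housing's y axis at housing x = +34 mm
- cover_b_edge (a point): middle of the top of cover_b's free edge, as for cover_a
- cover_b_hinge (a point): middle of cover_b's hinge line, as for cover_a
- lever: loose cast-iron lever of 0.45 to 0.8 kg lying flat on the bench: a heavy round hub (48 mm diameter, 44 mm high, 25 mm bore) at one end, a straight arm 14 mm wide with flat upright sides, from 12 to 36 mm above the lever's underside, and a small eye (26 mm diameter, 44 mm high) at the other, 170 mm between hub and eye axes. Origin on the underside below the balance point, 56 mm from the hub axis towards the eye; x points from hub to eye, z is up.
- lever_hub (a point): centre of the hub's underside
- lever_eye (a point): centre of the small eye's underside
- lever_balance (a point): the balance point (centre of the arm's section): on the arm, 56 mm from the hub axis, 24 mm above the lever's underside
- screwdriver: bystander: screwdriver, 190 mm, lying between housing and lever
- bush: bystander: brass bush, 34 mm diameter, 26 mm high
- tape_roll: bystander: grey ring-shaped roll, 90 mm diameter, 35 mm high, on the far side
- grease_tin: bystander: plain steel tin, 68 mm diameter, 85 mm high, on the far side
- socket: bystander: small steel spanner socket, 26 mm diameter, 36 mm high
Not all that is in view belongs to the job. Of the things like the lever, leave any that is purple or red; of the rest the larger one is meant.

How it is judged (in metres and radians):
On the way, in this order (a step that is already met when the one before it is completed fails the run):
1. both covers are shut in their detents, the lever still lying on the bench (value of joint each of cover_a, cover_b below 0.05 rad and height (world z) of lever below 0.02 m), for 0.2 s.
2. the lever is lifted clear of the bench in the gripper (height (world z) of each of lever_hub, lever_eye above 0.05 m and contact force between lever and the fingers above 1 N), for 0.2 s.
At the end, for the whole second after the job is handed in: Covers shut (within 0.05 rad); lever held still, gripped within 30 mm of its balance point, level within 0.08 rad, hub within 15 mm of the shaft axis and eye within 20 mm of the pad centre in plan, hub underside 15 to 80 mm above the shaft tip, not touching the housing (value of joint each of cover_a, cover_b below 0.05 rad and contact force between lever and the fingers above 1 N and contact force between lever and housing below 0.1 N and distance between the grasp point and lever_balance below 0.03 m and angle between lever's own z axis and vertical below 0.08 rad and horizontal distance between lever_hub and shaft_tip below 0.015 m and horizontal distance between lever_eye and pad_top below 0.02 m and z of lever_hub in the frame of shaft_tip between 0.015 and 0.08 m and linear speed of lever below 0.03 m/s and angular speed of lever below 0.2 rad/s); the arm keeps its last pose, push and grip.
It fails at once if a bystander is moved more than 30 mm (distance of any of screwdriver, bush, tape_roll, grease_tin, socket from where it was at the start of the episode above 0.03 m).
It also fails if it takes over 58 s, if anything falls off the work surface, if the arm or the gripper's body presses on something with over 40 N, if the wrist force passes 120 N, or if a joint passes its speed limit or range.

## Working session

There is one attempt and no reset: what is moved stays moved. The work goes in short steps, Python scripts to look and compute and a shell command to move; the robot and the scene stay as the last step left them, time stands still between calls to the robot, and variables do not carry over. Pictures are saved under pics/ and viewed, about 8 in all and at most 12, crops included, and the job is handed in when it is done.

```bash
mkdir -p pics; ls; cat > h.py <<'E'
import numpy as np,cv2
from rig import ctrl,eyes,models
from scipy.spatial.transform import Rotation as Rn
def ray(p,uv):
    R=np.array(p["R"]);t=np.array(p["t"])
    d=R.T@np.array([(uv[0]-p["cx"])/p["fx"],(uv[1]-p["cy"])/p["fy"],1.]);return -R.T@t,d
def onz(p,uv,z):
    c,d=ray(p,uv);return c+d*(z-c[2])/d[2]
def proj(p,X):
    c=np.array(p["R"])@np.array(X,float)+np.array(p["t"]);return [p["fx"]*c[0]/c[2]+p["cx"],p["fy"]*c[1]/c[2]+p["cy"]]
def rot(s=None):
    s=s or ctrl.sense();q=s["ee_rot"];return Rn.from_quat([q[1],q[2],q[3],q[0]]).as_matrix()
def save(p,n):cv2.imwrite("pics/"+n,p["color"][:,:,::-1])
E
python3 - <<'E'
from h import *
s=ctrl.sense();print(s["time_s"],s["eef_pos"]);print(rot(s).round(3),s["force"])
Z=dict(shaft_tip=95,pad_top=73,cover_a_hinge=58,cover_b_hinge=58,lever_hub=0,lever_eye=0,lever_balance=24,screwdriver=0,bush=0,tape_roll=0,grease_tin=0,socket=0,housing=0)
for n in["scene","side"]:
    p=eyes.capture(n);save(p,n+"0.png");print(n)
    for k,z in Z.items():
        print(k,[(round(r["confidence"],2),np.round(r["centre"]).tolist(),onz(p,r["centre"],z)[:2].round().tolist()) for r in models.spot_point(p,k)[:4]])
E
```

```text
pics
0.0 [125.60830507 509.4999365  227.74151789]
[[ 0.971 -0.001  0.239]
 [-0.239 -0.001  0.971]
 [-0.    -1.    -0.001]] [-0.39780382 -0.23454526  0.1895751 ]
scene
shaft_tip [(0.65, [383.0, 181.0], [558.0, 132.0])]
pad_top [(0.92, [441.0, 170.0], [574.0, 312.0]), (0.74, [309.0, 225.0], [592.0, -101.0])]
cover_a_hinge [(0.85, [407.0, 193.0], [597.0, 189.0])]
cover_b_hinge [(0.6, [426.0, 186.0], [597.0, 249.0]), (0.25, [420.0, 163.0], [516.0, 288.0])]
lever_hub [(0.8, [177.0, 329.0], [680.0, -474.0]), (0.7, [257.0, 178.0], [314.0, -130.0]), (0.66, [248.0, 234.0], [496.0, -229.0]), (0.62, [194.0, 213.0], [362.0, -332.0])]
lever_eye [(0.71, [261.0, 210.0], [432.0, -165.0]), (0.68, [170.0, 270.0], [516.0, -443.0]), (0.58, [154.0, 204.0], [284.0, -420.0]), (0.55, [312.0, 226.0], [544.0, -66.0])]
lever_balance [(0.91, [256.0, 186.0], [364.0, -150.0]), (0.65, [181.0, 208.0], [352.0, -360.0]), (0.63, [265.0, 230.0], [522.0, -192.0]), (0.57, [172.0, 304.0], [627.0, -466.0])]
screwdriver [(0.81, [341.0, 222.0], [566.0, 9.0])]
bush [(0.47, [302.0, 179.0], [374.0, -12.0]), (0.25, [386.0, 180.0
[... 1081 characters left out ...]
187.0], [751.0, -111.0])]
lever_balance [(0.85, [337.0, 253.0], [517.0, -180.0]), (0.8, [346.0, 371.0], [336.0, -357.0]), (0.73, [477.0, 302.0], [623.0, -468.0]), (0.65, [275.0, 296.0], [352.0, -152.0])]
screwdriver [(0.62, [309.0, 230.0], [533.0, -80.0]), (0.57, [296.0, 203.0], [571.0, 2.0])]
bush [(0.75, [239.0, 256.0], [371.0, -9.0]), (0.35, [410.0, 350.0], [458.0, -421.0])]
tape_roll [(0.65, [326.0, 153.0], [759.0, 68.0]), (0.63, [252.0, 145.0], [640.0, 245.0]), (0.2, [232.0, 144.0], [600.0, 291.0])]
grease_tin [(0.77, [376.0, 187.0], [753.0, -113.0])]
socket [(0.4, [411.0, 353.0], [455.0, -426.0])]
housing [(0.82, [238.0, 162.0], [565.0, 222.0]), (0.54, [372.0, 187.0], [747.0, -107.0])]
```

View pics/scene0.png

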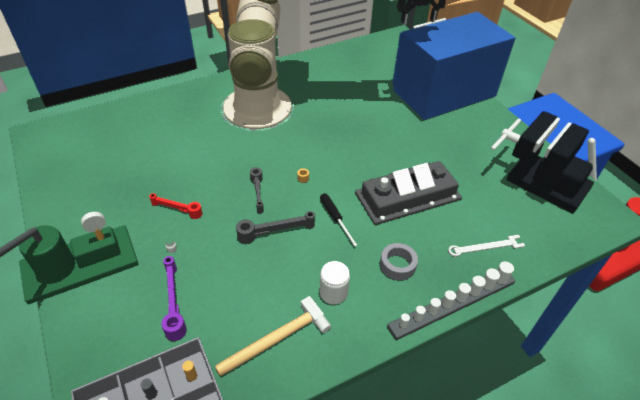

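View pics/side0.png

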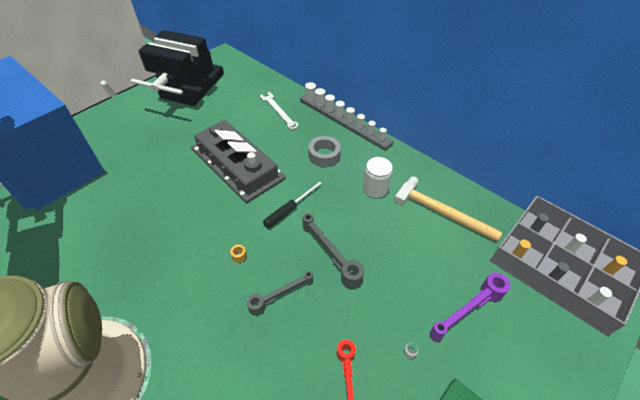

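The scene picture shows the housing at (408,192) with both covers raised. The dark larger lever has its hub at (246,230) and its eye at (310,218). The smaller dark one, the red one and the purple one are decoys. A tall blue box stands near the gripper. I check its position before moving.

```bash
python3 - <<'E'
from h import *
p=eyes.capture("scene")
for uv in[(430,112),(404,88),(513,72)]: print(uv,onz(p,uv,0)[:2].round())
c=onz(p,(430,112),0)
for z in(100,150,200,250):print(z,np.round(proj(p,[c[0],c[1],z])))
R=rot();s=ctrl.sense();t=np.array([520,215,260]);print((R.T@(t-s["eef_pos"])).round())
E
```

```text
(430, 112) [279. 504.]
(404, 88) [128. 502.]
(513, 72) [218. 913.]
100 [436.  86.]
150 [439.  73.]
200 [442.  59.]
250 [446.  43.]
[ 453.  -32. -192.]
```

```bash
python3 -m crank '[{"dp":[0,-120,0],"gripper":255},{"dp":[0,-120,0],"gripper":255},{"dp":[0,-120,0],"gripper":255},{"dp":[0,-120,0],"gripper":255},{"dp":[240,-120,-100],"gripper":255},{"dp":[240,-120,-100],"gripper":255},{"dp":[240,-120,-100],"gripper":255},{"dp":[240,-120,-100],"gripper":255},{"dp":[240,-120,-100],"gripper":255},{"dp":[240,-120,-100],"gripper":255}]' && python3 -m crank '[{"dp":[213,90,-92],"gripper":255},{"dp":[213,90,-92],"gripper":255},{"dp":[213,90,-92],"gripper":255},{"dp":[213,90,-92],"gripper":255},{"dp":[213,90,-92],"gripper":255},{"dp":[213,90,-92],"gripper":255},{"dp":[213,90,-92],"gripper":255},{"dp":[213,90,-92],"gripper":255},{"dp":[213,90,-92],"gripper":255}]'
python3 - <<'E'
from h import *
s=ctrl.sense();print(s["time_s"],s["eef_pos"].round(1),s["grip_width"],s["force"])
p=eyes.capture("wrist");save(p,"w1.png")
c,d=ray(p,(320,200));print("cam",c.round(),d.round(2))
Z=dict(shaft_tip=95,pad_top=73,cover_a_hinge=58,cover_b_hinge=58,cover_a_edge=98,cover_b_edge=98)
for k,z in Z.items():
    print(k,[(round(r["confidence"],2),np.round(r["centre"]).tolist(),onz(p,r["centre"],z)[:2].round().tolist()) for r in models.spot_point(p,k)[:3]])
E
```

```text
1.45 [125.7 509.7 228.3] 0.9996856899784491 [0.62584886 0.49611668 0.98629791]
cam [ 56. 528. 374.] [ 0.29 -0.07 -0.95]
shaft_tip []
pad_top []
cover_a_hinge []
cover_b_hinge []
cover_a_edge []
cover_b_edge []$[0]: bad value
```

View pics/w1.png

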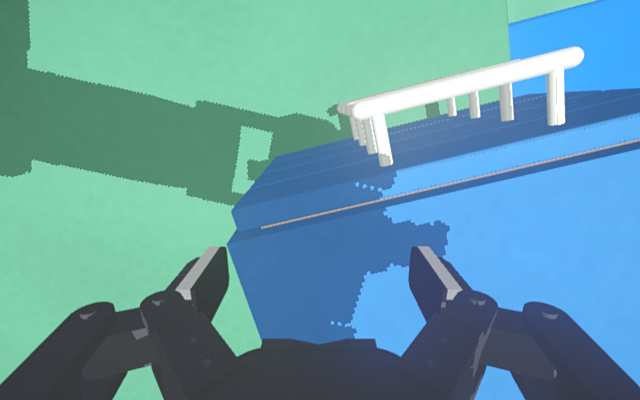

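The call was refused, probably because `roll` was missing. The box is right beside and ahead of the gripper, on the +y side, so I lift first.

```bash
python3 -m crank '[{"dp":[0,-120,0],"roll":0,"gripper":255},{"dp":[0,-120,0],"roll":0,"gripper":255},{"dp":[0,-120,0],"roll":0,"gripper":255},{"dp":[0,-120,0],"roll":0,"gripper":255},{"dp":[240,-120,-100],"roll":0,"gripper":255},{"dp":[240,-120,-100],"roll":0,"gripper":255},{"dp":[240,-120,-100],"roll":0,"gripper":255},{"dp":[240,-120,-100],"roll":0,"gripper":255},{"dp":[240,-120,-100],"roll":0,"gripper":255},{"dp":[240,-120,-100],"roll":0,"gripper":255}]' && python3 -m crank '[{"dp":[213,90,-92],"roll":0,"gripper":255},{"dp":[213,90,-92],"roll":0,"gripper":255},{"dp":[213,90,-92],"roll":0,"gripper":255},{"dp":[213,90,-92],"roll":0,"gripper":255},{"dp":[213,90,-92],"roll":0,"gripper":255},{"dp":[213,90,-92],"roll":0,"gripper":255},{"dp":[213,90,-92],"roll":0,"gripper":255},{"dp":[213,90,-92],"roll":0,"gripper":255},{"dp":[213,90,-92],"roll":0,"gripper":255}]'
cat > look.py <<'E'
from h import *
import sys
s=ctrl.sense();print(s["time_s"],s["eef_pos"].round(1),s["grip_width"],s["force"])
p=eyes.capture("wrist");save(p,sys.argv[1])
c,d=ray(p,(320,200));print("cam",c.round(),d.round(2))
for a in sys.argv[2:]:
    k,z=a.split("=");z=float(z)
    print(k,[(round(r["confidence"],2),np.round(r["centre"]).tolist(),onz(p,r["centre"],z)[:2].round().tolist()) for r in models.spot_point(p,k)[:3]])
E
python3 look.py w2.png shaft_tip=95 pad_top=73 cover_a_hinge=58 cover_b_hinge=58
```

```text
time_s: 2.63
eef_pos: [328.0, 359.6, 348.4]
ee_rot: [0.702, -0.702, 0.085, -0.085]
force: [0.6, 1.8, -0.2]
grip_width: -0.003
time_s: 3.38
eef_pos: [511.3, 221.1, 258.5]
ee_rot: [0.702, -0.702, 0.085, -0.085]
force: [-1.0, 0.5, -0.6]
grip_width: -0.001
3.3833 [511.3 221.1 258.5] -0.0014570043823077502 [-1.02280526  0.49169885 -0.60363738]
cam [442. 239. 404.] [ 0.29 -0.07 -0.95]
shaft_tip [(0.82, [255.0, 230.0], [552.0, 141.0])]
pad_top [(0.71, [404.0, 204.0], [570.0, 308.0]), (0.65, [297.0, 213.0], [551.0, 187.0])]
cover_a_hinge [(0.97, [310.0, 238.0], [592.0, 192.0])]
cover_b_hinge [(0.69, [358.0, 231.0], [597.0, 251.0])]
```

View pics/w2.png

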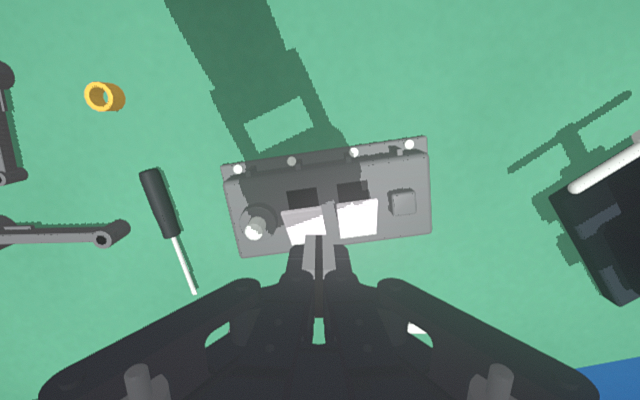

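The picture shows the housing with its shaft at (255,228) and pad at (403,203). The covers are raised at (305,225) and (357,217), and +x runs down the image. The measured points fit the given geometry: shaft to pad is 170 mm, and the hinges lie where predicted. Next, over cover_a.

```bash
cat > go.py <<'E'
from h import *
import sys
s=ctrl.sense();t=np.array([float(a) for a in sys.argv[1:4]])
print(s["time_s"],s["eef_pos"].round(1),s["force"].round(1),"dp",(rot(s).T@(t-s["eef_pos"])).round(1))
E
python3 go.py 570 192 135; python3 -c "from rig import ctrl;print(ctrl.nose_length)"
```

```text
3.6333 [511.1 221.5 259. ] [ 0.2 -0.2  0.1] dp [ 64.1 124.  -14.7]
22.0
```

```bash
python3 -m crank '[{"dp":[64,60,-15],"roll":0,"gripper":255},{"dp":[64,60,-15],"roll":0,"gripper":255},{"dp":[64,60,-15],"roll":0,"gripper":255},{"dp":[64,124,-15],"roll":0,"gripper":255},{"dp":[64,124,-15],"roll":0,"gripper":255},{"dp":[64,124,-15],"roll":0,"gripper":255},{"dp":[64,124,-15],"roll":0,"gripper":255}]' >/dev/null; python3 go.py 570 192 85
```

```text
4.2167 [569.8 191.3 134.7] [-0.6  0.4  1. ] dp [ 0.1 49.7  0.7]
```

```bash
python3 -m crank '[{"dp":[0,20,0],"roll":0,"gripper":255},{"dp":[0,30,0],"roll":0,"gripper":255},{"dp":[0,35,0],"roll":0,"gripper":255},{"dp":[0,39,0],"roll":0,"gripper":255},{"dp":[0,43,0],"roll":0,"gripper":255},{"dp":[0,47,0],"roll":0,"gripper":255},{"dp":[0,49,0],"roll":0,"gripper":255},{"dp":[0,49,0],"roll":0,"gripper":255}]'; python3 go.py 577 252 130
```

```text
time_s: 4.88
eef_pos: [570.0, 190.9, 85.1]
ee_rot: [-0.702, 0.702, -0.085, 0.085]
force: [0.4, -0.0, -0.1]
grip_width: 0.0
4.8833 [570.  190.9  85.1] [ 0.4 -0.  -0.1] dp [ -7.9 -44.9  61. ]
```

```bash
python3 -m crank '[{"dp":[0,-45,0],"roll":0,"gripper":255},{"dp":[0,-45,0],"roll":0,"gripper":255},{"dp":[-8,-45,61],"roll":0,"gripper":255},{"dp":[-8,-45,61],"roll":0,"gripper":255},{"dp":[-8,-45,61],"roll":0,"gripper":255}]'; python3 -m crank '[{"dp":[0,20,0],"roll":0,"gripper":255},{"dp":[0,27,0],"roll":0,"gripper":255},{"dp":[0,31,0],"roll":0,"gripper":255},{"dp":[0,35,0],"roll":0,"gripper":255},{"dp":[0,40,0],"roll":0,"gripper":255},{"dp":[0,45,0],"roll":0,"gripper":255},{"dp":[0,45,0],"roll":0,"gripper":255}]'; python3 go.py 480 200 300
```

```text
time_s: 5.3
eef_pos: [577.0, 255.5, 131.1]
ee_rot: [0.703, -0.702, 0.084, -0.085]
force: [0.1, 0.9, -0.7]
grip_width: -0.005
time_s: 5.88
eef_pos: [576.7, 251.8, 84.5]
ee_rot: [-0.702, 0.702, -0.086, 0.085]
force: [-0.7, 0.1, 0.4]
grip_width: 0.001
5.8833 [576.7 251.8  84.5] [-0.7  0.1  0.4] dp [ -81.6 -215.4  -73.5]
```

```bash
python3 -m crank '[{"dp":[0,-160,0],"roll":0,"gripper":0},{"dp":[0,-160,0],"roll":0,"gripper":0},{"dp":[-30,-160,-40],"roll":0,"gripper":0},{"dp":[-82,-215,-74],"roll":0,"gripper":0},{"dp":[-82,-215,-74],"roll":0,"gripper":0},{"dp":[-82,-215,-74],"roll":0,"gripper":0},{"dp":[-82,-215,-74],"roll":0,"gripper":0}]'; python3 look.py w3.png shaft_tip=95 pad_top=73 cover_a_edge=62 cover_b_edge=62 lever_hub=0 lever_eye=0 lever_balance=24 lever=0; python3 go.py 470 -170 300;python3 -c "from rig import ctrl;print(ctrl.sense()['joints'])"
```

```text
time_s: 6.47
eef_pos: [478.2, 199.1, 306.7]
ee_rot: [0.703, -0.701, 0.082, -0.088]
force: [0.1, 0.1, -0.1]
grip_width: 0.973
6.4667 [478.2 199.1 306.7] 0.9732392249735302 [ 0.10807659  0.1029326  -0.09860436]
cam [407. 217. 452.] [ 0.3  -0.06 -0.95]
shaft_tip [(0.88, [285.0, 238.0], [558.0, 138.0])]
pad_top [(0.6, [412.0, 208.0], [567.0, 306.0])]
cover_a_edge [(0.87, [325.0, 214.0], [552.0, 193.0])]
cover_b_edge [(0.86, [372.0, 211.0], [562.0, 256.0])]
lever_hub [(0.89, [59.0, 93.0], [310.0, -129.0]), (0.84, [55.0, 230.0], [496.0, -234.0])]
lever_eye [(0.96, [161.0, 228.0], [533.0, -70.0]), (0.74, [325.0, 215.0], [575.0, 189.0]), (0.68, [279.0, 321.0], [749.0, 63.0])]
lever_balance [(0.73, [210.0, 236.0], [557.0, 12.0]), (0.58, [56.0, 127.0], [353.0, -136.0]), (0.47, [374.0, 234.0], [614.0, 255.0])]
lever [(0.73, [63.0, 128.0], [354.0, -147.0]), (0.68, [94.0, 234.0], [517.0, -178.0])]
6.9167 [479.8 200.  299.2] [0.9 1.6 0.3] dp [  79.    -0.7 -361.5]
[ 1.69204015e-01  2.61590484e-01  1.38193168e+00  1.52718705e-05
  1.50005744e+00 -1.15988268e+00]
```

View pics/w3.png

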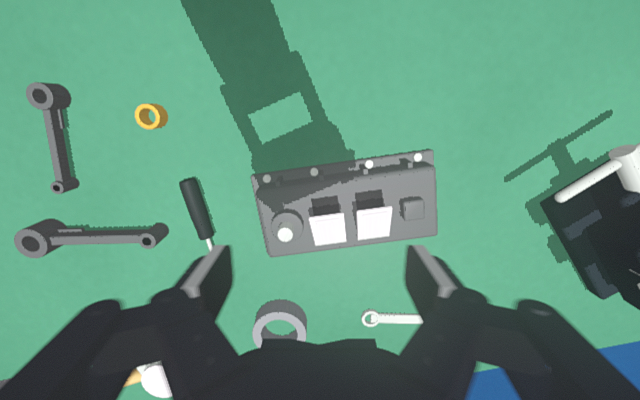

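The plates end at about row 213 with dark openings above them, so they look raised. I project the models of both states to check.

```bash
python3 - <<'E'
from h import *
p=eyes.capture("wrist")
sh=np.array([556,138.]);yd=np.array([.11,.994]);xd=np.array([.994,-.11]);c=sh+85*yd
for yy in(-30,30):
  for th in(0,.25,.6):
    out=[]
    for r in(0,64):
      for w in(-22,22):
        q=c+yd*(yy+w)+xd*(34-r*np.cos(th)-4*np.sin(th)); out.append(np.round(proj(p,[*q,58+r*np.sin(th)+4*np.cos(th)])).tolist())
    print(yy,th,out)
im=p["color"][160:280,230:450,::-1];cv2.imwrite("pics/crop4.png",cv2.resize(im,None,fx=3.5,fy=3.5,interpolation=2))
E
```

```text
-30 0 [[314.0, 249.0], [346.0, 246.0], [308.0, 206.0], [341.0, 201.0]]
-30 0.25 [[314.0, 249.0], [346.0, 245.0], [307.0, 210.0], [342.0, 206.0]]
-30 0.6 [[314.0, 248.0], [346.0, 244.0], [308.0, 222.0], [344.0, 217.0]]
30 0 [[358.0, 244.0], [390.0, 240.0], [353.0, 200.0], [387.0, 196.0]]
30 0.25 [[358.0, 244.0], [390.0, 240.0], [355.0, 204.0], [390.0, 200.0]]
30 0.6 [[358.0, 243.0], [390.0, 239.0], [357.0, 216.0], [394.0, 211.0]]
```

View pics/crop4.png

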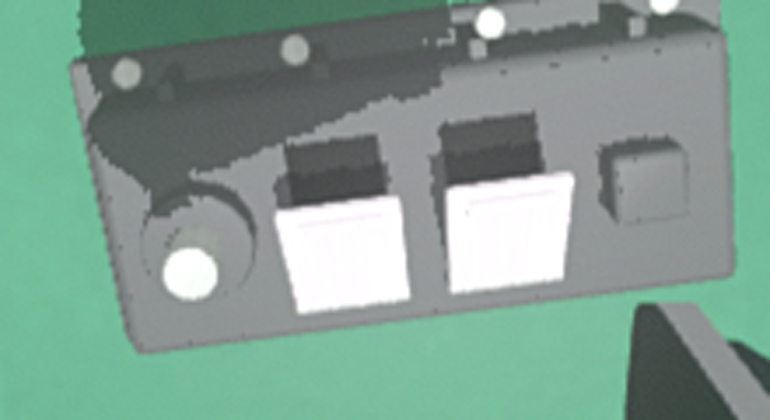

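Both covers are still raised at about 0.6 rad; the model projection matches that state. I press again slowly and watch the force.

```bash
python3 go.py 568 192 110
```

```text
6.9667 [479.7 199.9 299.4] [-0.2 -0.2 -0.2] dp [ 87.9 189.3  13.6]
```

```bash
python3 -m crank '[{"dp":[88,60,14],"roll":0,"gripper":255},{"dp":[88,60,14],"roll":0,"gripper":255},{"dp":[88,60,14],"roll":0,"gripper":255},{"dp":[88,164,14],"roll":0,"gripper":255},{"dp":[88,164,14],"roll":0,"gripper":255},{"dp":[88,164,14],"roll":0,"gripper":255},{"dp":[88,189,14],"roll":0,"gripper":255},{"dp":[88,189,14],"roll":0,"gripper":255},{"dp":[88,189,14],"roll":0,"gripper":255}]' | grep -E "pos|force"
for k in 1 2; do python3 -m crank '[{"dp":[0,4,0],"roll":0,"gripper":255},{"dp":[0,4,0],"roll":0,"gripper":255}]' | grep -E "pos|force"; done; python3 - <<'E'
from h import *
p=eyes.capture("side");im=p["color"][80:220,150:330,::-1];cv2.imwrite("pics/s5.png",cv2.resize(im,None,fx=4,fy=4,interpolation=2))
print(proj(p,[568,192,80]))
E
```

```text
eef_pos: [568.1, 192.4, 110.8]
force: [-0.0, 0.4, 0.8]
eef_pos: [569.0, 192.5, 108.4]
force: [-0.3, -0.7, 0.0]
eef_pos: [568.4, 192.4, 103.5]
force: [0.1, 0.1, -1.0]
[np.float64(241.75642850313383), np.float64(145.48578134714288)]
```

View pics/s5.png

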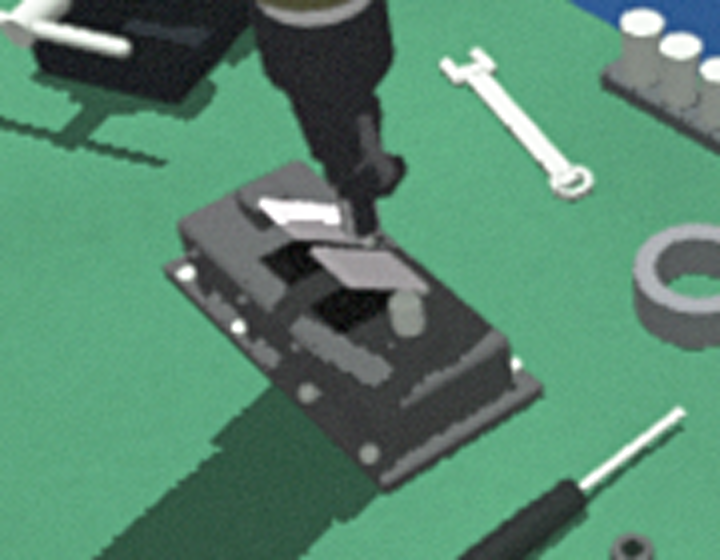

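In the side view the finger tip at crop (370,240) appears behind or above cover A's hinge line, not on the plate. I check where the tip really is against the camera.

```bash
python3 - <<'E'
from h import *
s=ctrl.sense();R=rot(s);T=np.array(s["eef_pos"]);print(s["time_s"],T,s["force"],s["grip_width"])
pw=eyes.capture("wrist");ps=eyes.capture("side")
for k in(-20,0,10,22,30): X=T+R@[0,k,0]; print(k,X.round(),np.round(proj(pw,X)),np.round(proj(ps,X),1))
for dx in(10,20):print(dx,np.round(proj(ps,T+R@[0,22,0]+[dx,0,0]),1))
print(models.spot_point(pw,"cover_a_hinge"),models.spot_point(ps,"cover_a_edge"))
a=cv2.resize(pw["color"][150:330,200:440,::-1],None,fx=3,fy=3,interpolation=2)
cv2.imwrite("pics/w6.png",a)
E
```

```text
8.1 [568.42316471 192.37481535 103.57699459] [0.02344531 0.3937747  0.51276833] -0.00016831389954785714
-20 [568. 192. 124.] [316. 268.] [239.3 132.4]
0 [568. 192. 104.] [316. 248.] [240.5 138.4]
10 [568. 192.  94.] [316. 240.] [241.  141.4]
22 [568. 192.  82.] [317. 231.] [241.7 144.9]
30 [568. 192.  74.] [317. 226.] [242.1 147.2]
10 [244.7 142.9]
20 [247.6 141. ]
[{'centre': [214.8, 240.2], 'confidence': 0.72}, {'centre': [321.9, 247.6], 'confidence': 0.7}] [{'centre': [253.4, 143.7], 'confidence': 0.74}, {'centre': [230.0, 145.8], 'confidence': 0.72}]
```

View pics/w6.png

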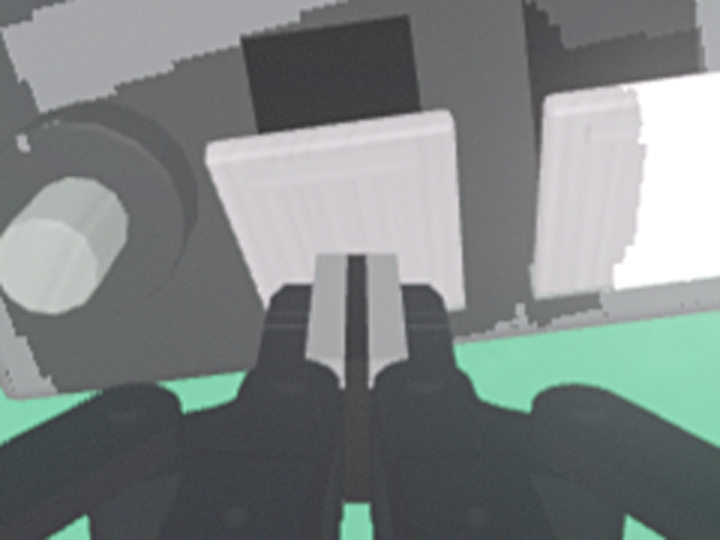

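```bash
for k in 1 2 3 4 5 6; do python3 -m crank '[{"dp":[0,4,0],"roll":0,"gripper":255},{"dp":[0,4,0],"roll":0,"gripper":255}]' | grep -E "pos|force"; done; python3 - <<'E'
from h import *
s=ctrl.sense();print(s["eef_pos"],s["force"],s["wrist_torque"])
p=eyes.capture("wrist");a=cv2.resize(p["color"][150:330,200:440,::-1],None,fx=3,fy=3,interpolation=2)
cv2.imwrite("pics/w7.png",a)
c=-np.array(eyes.capture("side")["R"]).T@np.array(eyes.capture("side")["t"]);print(c)
E
```

```text
eef_pos: [568.1, 192.3, 98.6]
force: [-0.2, 1.3, -0.4]
eef_pos: [568.0, 192.3, 94.4]
force: [-0.2, -0.6, -0.2]
eef_pos: [568.1, 192.3, 90.5]
force: [0.4, 0.2, -0.4]
eef_pos: [568.1, 192.3, 86.5]
force: [-0.1, 1.2, -0.5]
eef_pos: [568.3, 192.3, 82.7]
force: [0.7, 1.0, 0.3]
eef_pos: [568.7, 192.4, 79.4]
force: [0.8, 0.1, 3.0]
[568.69718682 192.37984054  79.3713803 ] [0.81115356 0.10126044 3.01105389] [-0.03573999 -0.16191516 -0.04201528]
[ 137.90796754 -457.38296075  779.5688958 ]
```

View pics/w7.png

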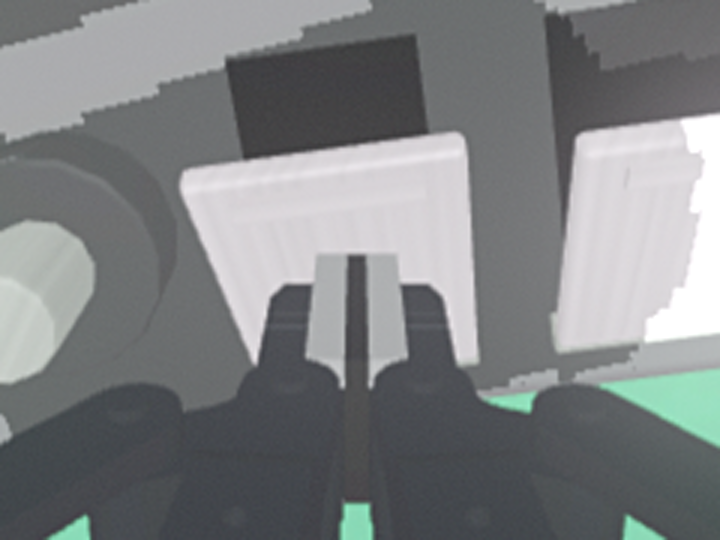

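The wrist view shows the tip now on the middle of the plate at crop (358,255), and the force has only just started at 3 N. The true tip is therefore higher than assumed, and the earlier presses never touched. I keep pressing.

```bash
for k in 1 2 3 4; do python3 -m crank '[{"dp":[0,4,0],"roll":0,"gripper":255},{"dp":[0,4,0],"roll":0,"gripper":255}]' | grep -E "time|pos|force"; done
```

```text
time_s: 9.62
eef_pos: [568.4, 192.4, 75.3]
force: [2.1, 0.9, 3.4]
time_s: 9.78
eef_pos: [568.2, 192.4, 71.0]
force: [0.8, 0.4, 1.8]
time_s: 9.95
eef_pos: [567.8, 192.3, 66.3]
force: [-0.2, -0.5, 0.0]
time_s: 10.12
eef_pos: [567.8, 192.2, 62.2]
force: [-0.4, -0.9, -0.3]
```

Cover A snapped: the force fell to 0 as I kept descending. The same for B, starting higher.

```bash
python3 -m crank '[{"dp":[0,-55,0],"roll":0,"gripper":255},{"dp":[0,-55,0],"roll":0,"gripper":255},{"dp":[-8,-55,60],"roll":0,"gripper":255},{"dp":[-8,-55,60],"roll":0,"gripper":255},{"dp":[-8,-30,60],"roll":0,"gripper":255},{"dp":[-8,-20,60],"roll":0,"gripper":255},{"dp":[-8,-20,60],"roll":0,"gripper":255}]'|grep -E "pos|force"
for k in 1 2 3 4 5; do python3 -m crank '[{"dp":[0,4,0],"roll":0,"gripper":255},{"dp":[0,4,0],"roll":0,"gripper":255}]' | grep -E "time|pos|force"; done
```

```text
eef_pos: [573.9, 252.2, 80.7]
force: [2.9, 0.7, 1.2]
time_s: 10.87
eef_pos: [575.5, 252.0, 80.0]
force: [1.6, 0.4, 2.2]
time_s: 11.03
eef_pos: [575.6, 252.1, 76.2]
force: [1.5, 0.0, 3.3]
time_s: 11.2
eef_pos: [575.3, 252.2, 71.9]
force: [0.5, -0.2, 3.7]
time_s: 11.37
eef_pos: [574.7, 252.2, 67.1]
force: [-0.5, -0.1, 0.1]
time_s: 11.53
eef_pos: [574.5, 252.2, 62.5]
force: [-0.2, -0.6, -1.0]
```

```bash
python3 -m crank '[{"dp":[0,-160,0],"roll":0,"gripper":0},{"dp":[0,-160,0],"roll":0,"gripper":0},{"dp":[0,-160,0],"roll":0,"gripper":0},{"dp":[-80,-230,-72],"roll":0,"gripper":0},{"dp":[-80,-230,-72],"roll":0,"gripper":0},{"dp":[-80,-230,-72],"roll":0,"gripper":0},{"dp":[-80,-230,-72],"roll":0,"gripper":0},{"dp":[-80,-230,-72],"roll":0,"gripper":0}]'|grep pos; python3 look.py w8.png shaft_tip=95 pad_top=73 cover_a_edge=62 cover_b_edge=62 cover_a_hinge=58 cover_b_hinge=58 lever_hub=0 lever_eye=0 ; python3 go.py 440 -165 280
python3 - <<'E'
import cv2
im=cv2.imread("pics/w8.png");cv2.imwrite("pics/w8c.png",cv2.resize(im[150:290,220:450],None,fx=3,fy=3))
E
```

```text
eef_pos: [479.0, 201.1, 298.0]
12.2 [479.  201.1 298. ] 1.0004512878177898 [-0.08294374 -0.02794856  1.06109276]
cam [409. 219. 443.] [ 0.3  -0.06 -0.95]
shaft_tip [(0.97, [283.0, 239.0], [555.0, 139.0])]
pad_top [(0.76, [416.0, 211.0], [568.0, 310.0])]
cover_a_edge [(0.95, [323.0, 202.0], [530.0, 197.0])]
cover_b_edge [(0.86, [365.0, 192.0], [530.0, 253.0])]
cover_a_hinge [(0.94, [328.0, 240.0], [588.0, 190.0])]
cover_b_hinge [(0.78, [372.0, 238.0], [598.0, 249.0]), (0.42, [71.0, 237.0], [498.0, -150.0])]
lever_hub [(0.72, [52.0, 98.0], [315.0, -134.0]), (0.67, [416.0, 213.0], [602.0, 328.0]), (0.62, [47.0, 237.0], [502.0, -242.0])]
lever_eye [(0.73, [158.0, 231.0], [536.0, -69.0]), (0.57, [70.0, 184.0], [432.0, -167.0])]
12.65 [480.3 201.9 292.4] [-0.3  0.2  0.3] dp [  48.7   12.5 -365.9]
```

View pics/w8c.png

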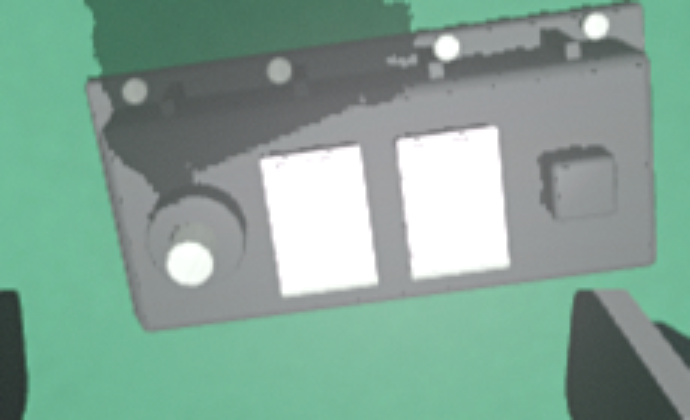

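Both covers are shut: the white plates are full size, with free edges at crop rows 150 and 135 and no dark openings. The edge measures (530,197), and the model expects (528,197). Next, to the lever, turning +1.54 rad so the jaws close across the arm.

```bash
python3 -m crank '[{"dp":[116,12,-365],"roll":1.54,"gripper":0},{"dp":[116,12,-365],"roll":1.54,"gripper":0},{"dp":[116,12,-365],"roll":1.54,"gripper":0},{"dp":[116,12,-365],"roll":1.54,"gripper":0},{"dp":[116,12,-365],"roll":1.54,"gripper":0},{"dp":[116,12,-365],"roll":1.54,"gripper":0},{"dp":[116,12,-365],"roll":1.54,"gripper":0},{"dp":[116,12,-365],"roll":1.54,"gripper":0},{"dp":[116,12,-365],"roll":1.54,"gripper":0},{"dp":[116,12,-365],"roll":1.54,"gripper":0}]'; python3 - <<'E'
from h import *
s=ctrl.sense();R=rot(s);T=s["eef_pos"];print("tool x yaw",np.degrees(np.arctan2(R[1,0],R[0,0])),s["joints"].round(2),T)
d=np.array([508,-180,270])-T;print((R.T@d).round())
E
```

```text
time_s: 13.48
eef_pos: [505.0, -185.8, 280.0]
ee_rot: [-0.516, 0.517, -0.483, 0.482]
force: [-0.8, -0.2, -0.2]
grip_width: 1.001
tool x yaw -86.09538862577503 [-0.57  0.31  1.37 -0.    1.47 -0.64] [ 504.97208744 -185.75241959  279.96779516]
[-6. 10.  3.]
```

```bash
python3 -m crank '[{"dp":[-6,40,3],"roll":0.28,"gripper":0},{"dp":[-6,40,3],"roll":0.28,"gripper":0},{"dp":[-6,40,3],"roll":0.28,"gripper":0},{"dp":[-6,40,3],"roll":0.28,"gripper":0}]'>/dev/null; python3 look.py w9.png lever_hub=0 lever_eye=0 lever_balance=24 lever=0; python3 - <<'E'
from h import *
s=ctrl.sense();R=rot(s);print(s["eef_pos"],"yaw",np.degrees(np.arctan2(R[1,0],R[0,0])))
E
```

```text
13.8167 [ 507.8 -174.2  240.5] 1.0060784858037761 [1.13627618 0.26136681 0.38891934]
cam [ 523. -103.  386.] [-0.06 -0.29 -0.95]
lever_hub [(0.79, [242.0, 288.0], [364.0, -328.0]), (0.76, [322.0, 211.0], [499.0, -237.0]), (0.63, [161.0, 164.0], [311.0, -133.0])]
lever_eye [(0.76, [326.0, 72.0], [538.0, -68.0]), (0.74, [261.0, 171.0], [433.0, -167.0]), (0.68, [357.0, 337.0], [511.0, -445.0])]
lever_balance [(0.83, [224.0, 316.0], [336.0, -353.0]), (0.77, [321.0, 172.0], [509.0, -179.0]), (0.56, [189.0, 168.0], [355.0, -143.0])]
lever [(0.9, [323.0, 172.0], [511.0, -186.0]), (0.8, [226.0, 311.0], [330.0, -361.0]), (0.67, [191.0, 169.0], [346.0, -147.0])]
[ 507.93388685 -174.17683735  241.46169094] yaw -101.4581403627317
```

View pics/w9.png

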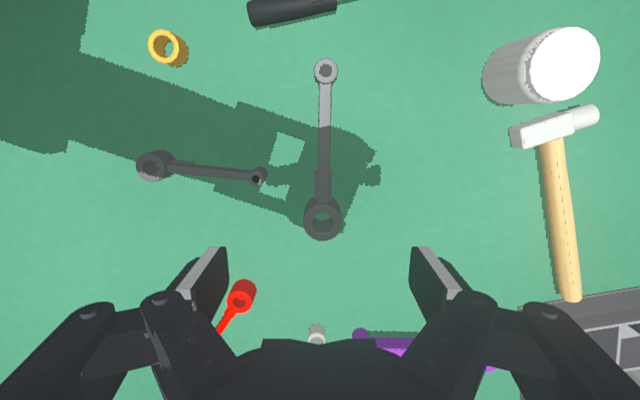

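The close view shows the lever centred between the jaws, its hub at (322,218) and eye at (325,70). The small dark decoy's eye is 11 mm from where an open finger would go down, so I half-close the jaws before descending.

```bash
python3 -m crank '[{"dp":[8,100,4],"roll":0.02,"gripper":100},{"dp":[8,100,4],"roll":0.02,"gripper":100},{"dp":[8,150,4],"roll":0.02,"gripper":100},{"dp":[8,180,4],"roll":0.02,"gripper":100},{"dp":[8,180,4],"roll":0.02,"gripper":100},{"dp":[8,190,4],"roll":0.02,"gripper":100},{"dp":[8,200,4],"roll":0.02,"gripper":100},{"dp":[8,210,4],"roll":0.02,"gripper":100},{"dp":[8,217,4],"roll":0.02,"gripper":100},{"dp":[8,217,4],"roll":0.02,"gripper":100}]'; python3 - <<'E'
from h import *
p=eyes.capture("side");save(p,"s10.png");s=ctrl.sense();print(s["eef_pos"],s["force"])
for k in(0,22):print(np.round(proj(p,s["eef_pos"]+rot(s)@[0,k,0])))
E
```

```text
time_s: 14.9
eef_pos: [509.9, -182.7, 23.6]
ee_rot: [0.442, -0.442, 0.552, -0.552]
force: [0.1, -0.4, -0.9]
grip_width: 0.608
[ 510.23139418 -182.82602591   24.356776  ] [0.10525008 0.14329047 0.09821898]
[336. 256.]
[336. 261.]
```

```bash
for k in 1 2 3; do python3 -m crank '[{"dp":[0,2,0],"roll":0,"gripper":100},{"dp":[0,2,0],"roll":0,"gripper":100}]' | grep -E "pos|force"; done; python3 -m crank '[{"dp":[0,0,0],"roll":0,"gripper":255},{"dp":[0,0,0],"roll":0,"gripper":255},{"dp":[0,0,0],"roll":0,"gripper":255},{"dp":[0,0,0],"roll":0,"gripper":255},{"dp":[0,0,0],"roll":0,"gripper":255},{"dp":[0,0,0],"roll":0,"gripper":255},{"dp":[0,0,0],"roll":0,"gripper":255},{"dp":[0,0,0],"roll":0,"gripper":255}]' 80
```

```text
eef_pos: [510.4, -182.9, 22.7]
force: [-0.5, 0.3, -0.1]
eef_pos: [510.2, -182.8, 20.4]
force: [-0.6, -0.1, -0.2]
eef_pos: [510.0, -182.8, 18.1]
force: [0.7, 0.2, 0.4]
time_s: 16.12
eef_pos: [510.4, -182.9, 18.7]
ee_rot: [-0.442, 0.442, -0.552, 0.552]
force: [-0.6, 0.8, 5.4]
grip_width: 0.141
```

```bash
python3 -m crank '[{"dp":[0,-10,0],"roll":0,"gripper":255},{"dp":[0,-25,0],"roll":0,"gripper":255},{"dp":[0,-50,0],"roll":0,"gripper":255},{"dp":[0,-75,0],"roll":0,"gripper":255},{"dp":[0,-100,0],"roll":0,"gripper":255},{"dp":[0,-130,0],"roll":0,"gripper":255},{"dp":[0,-160,0],"roll":0,"gripper":255},{"dp":[0,-160,0],"roll":0,"gripper":255},{"dp":[0,-160,0],"roll":0,"gripper":255}]'; cat > chk.py <<'E'
from h import *
s=ctrl.sense();R=rot(s);T=s["eef_pos"];print(s["time_s"],T.round(1),"yaw",np.degrees(np.arctan2(R[1,0],R[0,0])).round(2),s["force"].round(1),s["wrist_torque"].round(2),s["grip_width"])
for n in("scene","side","wrist"):
    p=eyes.capture(n);save(p,"chk_"+n+".png")
    for k in("lever_hub","lever_eye","shaft_tip","pad_top"):
        r=models.spot_point(p,k)[:4];print(n,k,[(round(x["confidence"],2),np.round(x["centre"],1).tolist()) for x in r])
E
python3 chk.py
```

```text
time_s: 16.87
eef_pos: [510.1, -182.7, 178.6]
ee_rot: [-0.442, 0.442, -0.552, 0.552]
force: [-0.5, -0.1, -7.1]
grip_width: 0.138
16.8667 [ 510.1 -182.7  178.6] yaw -102.66 [-0.5 -0.1 -7.1] [ 0.02 -0.01  0.01] 0.13782082161721576
scene lever_hub [(0.86, [239.0, 191.5]), (0.65, [255.8, 177.5]), (0.65, [335.8, 224.8]), (0.64, [441.0, 170.0])]
scene lever_eye [(0.96, [153.8, 203.5]), (0.78, [168.8, 268.7]), (0.73, [310.2, 183.4]), (0.62, [263.1, 210.9])]
scene shaft_tip [(0.48, [422.2, 188.1])]
scene pad_top [(0.85, [440.7, 170.4])]
side lever_hub [(0.94, [256.1, 308.8]), (0.91, [493.0, 290.6]), (0.73, [361.3, 242.2]), (0.55, [344.6, 353.2])]
side lever_eye [(0.86, [309.5, 280.8]), (0.82, [302.5, 185.1]), (0.73, [435.8, 335.7]), (0.42, [237.3, 255.1])]
side shaft_tip [(0.76, [249.6, 155.6])]
side pad_top [(0.58, [337.4, 213.4])]
wrist lever_hub []
wrist lever_eye [(0.62, [245.2, 177.0])]
wrist shaft_tip []
wrist pad_top []
```

The lever is in the gripper: 7.1 N, near-zero wrist moment, width 14 mm. I triangulate it to work out the transfer.

```bash
cat > tri.py <<'E'
from h import *
def tri(pa,a,pb,b):
    ca,da=ray(pa,a);cb,db=ray(pb,b)
    A=np.stack([da,-db],1);k=np.linalg.lstsq(A,cb-ca,rcond=None)[0]
    P,Q=ca+k[0]*da,cb+k[1]*db;return (P+Q)/2,np.linalg.norm(P-Q)
E
python3 - <<'E'
from tri import *
a=eyes.capture("scene");b=eyes.capture("side")
H,e=tri(a,(239,191.5),b,(361.3,242.2));E,e2=tri(a,(310.2,183.4),b,(302.5,185.1));print("hub",H.round(),e,"eye",E.round(),e2,np.linalg.norm(H-E))
print("shaft",[x.round() for x in [onz(b,(249.6,155.6),95)]],"pad",onz(a,(440.7,170.4),73).round())
s=ctrl.sense();R=rot(s);T=s["eef_pos"]
print("yaw lever",np.degrees(np.arctan2(E[1]-H[1],E[0]-H[0])),(R.T@(H-T)).round(),(R.T@(E-T)).round())
g=np.array([560.3,194.8,T[2]]);print("dp",(R.T@(g-T)).round(1))
E
```

```text
hub [ 496. -243.  164.] 11.166812158258796 eye [531. -65. 151.] 5.174524462937478 182.09862266485214
shaft [array([548., 136.,  95.])] pad [577. 310.  73.]
yaw lever 78.82342475035964 [62. 14. -0.] [-120.   28.   -5.]
dp [-379.4   -0.   -33.8]
```

```bash
python3 -m crank '[{"dp":[-30,0,-3],"roll":0,"gripper":255},{"dp":[-65,0,-6],"roll":0,"gripper":255},{"dp":[-105,0,-9],"roll":-0.02,"gripper":255},{"dp":[-145,0,-13],"roll":-0.04,"gripper":255},{"dp":[-185,0,-16],"roll":-0.06,"gripper":255},{"dp":[-225,0,-20],"roll":-0.08,"gripper":255},{"dp":[-265,0,-24],"roll":-0.1,"gripper":255},{"dp":[-305,0,-27],"roll":-0.12,"gripper":255},{"dp":[-340,0,-30],"roll":-0.134,"gripper":255},{"dp":[-365,0,-33],"roll":-0.134,"gripper":255}]'; python3 go.py 560.3 194.8 178.6; python3 chk.py
```

```text
time_s: 18.55
eef_pos: [557.8, 183.7, 178.3]
ee_rot: [0.479, -0.478, 0.521, -0.521]
force: [-0.3, -0.9, -5.9]
grip_width: 0.14
18.55 [557.8 183.7 178.3] [-0.3 -0.9 -5.9] dp [-11.2  -0.3   1.5]
18.55 [557.8 183.7 178.3] yaw -94.84 [-0.3 -0.9 -5.9] [-0.02 -0.02 -0.01] 0.13999946197937038
scene lever_hub [(0.95, [193.8, 216.1]), (0.86, [179.4, 329.4]), (0.83, [384.6, 161.5]), (0.55, [256.0, 177.2])]
scene lever_eye [(0.88, [169.6, 267.8]), (0.81, [153.9, 205.4]), (0.76, [446.9, 147.2]), (0.53, [263.4, 209.6])]
scene shaft_tip [(0.55, [381.6, 179.1]), (0.53, [407.0, 157.5])]
scene pad_top [(0.78, [438.2, 167.7]), (0.56, [415.4, 166.9])]
side lever_hub [(0.96, [252.9, 141.6]), (0.83, [491.8, 291.2]), (0.74, [257.9, 306.8]), (0.63, [346.4, 354.4])]
side lever_eye [(0.76, [434.5, 335.6]), (0.65, [209.4, 106.6]), (0.6, [308.0, 280.3]), (0.37, [235.8, 124.4])]
side shaft_tip [(0.78, [251.3, 156.3]), (0.51, [218.3, 143.9])]
side pad_top [(0.92, [216.8, 127.9])]
wrist lever_hub []
wrist lever_eye []
wrist shaft_tip []
wrist pad_top []
```

```bash
python3 -m crank '[{"dp":[-11,0,1.5],"roll":0,"gripper":255},{"dp":[-11,10,1.5],"roll":0,"gripper":255},{"dp":[-11,20,1.5],"roll":0,"gripper":255},{"dp":[-11,24,1.5],"roll":0,"gripper":255},{"dp":[-11,24,1.5],"roll":0,"gripper":255},{"dp":[-11,24,1.5],"roll":0,"gripper":255}]' | grep force; python3 - <<'E'
from tri import *
s=ctrl.sense();R=rot(s);T=s["eef_pos"];print(s["time_s"],T.round(1),np.degrees(np.arctan2(R[1,0],R[0,0])),s["force"],s["wrist_torque"])
P={n:eyes.capture(n) for n in("scene","side")}
G=dict(lever_hub=(556,139,135),lever_eye=(570,308.5,135),shaft_tip=(556,139,95),pad_top=(570,308.5,73))
U={}
for k,g in G.items():
    for n,p in P.items():
        e=np.array(proj(p,g));c=[np.array(r["centre"]) for r in models.spot_point(p,k)]
        c=[x for x in c if np.linalg.norm(x-e)<14]
        U[k,n]=min(c,key=lambda x:np.linalg.norm(x-e)) if c else None
        print(k,n,"expected",e.round(1),"seen",U[k,n], None if U[k,n] is None else onz(p,U[k,n],g[2]).round())
    if all(U[k,n] is not None for n in P): X,e=tri(P["scene"],U[k,"scene"],P["side"],U[k,"side"]);print("  tri",X.round(1),round(e,1))
a=cv2.resize(P["scene"]["color"][110:240,340:480,::-1],None,fx=4,fy=4,interpolation=2);b=cv2.resize(P["side"]["color"][80:210,180:280,::-1],None,fx=4,fy=4,interpolation=2)
cv2.imwrite("pics/final.png",np.hstack([a[:,:440],b[:,:340]]))
E
```

```text
force: [0.3, 0.3, -5.9]
19.8 [560.2 191.2 153.8] -94.99051400848926 [ 0.25434358  0.28488242 -5.89108032] [ 0.04896568 -0.04236803  0.00752708]
lever_hub scene expected [386.3 168.3] seen [385.4 167.3] [552. 139. 135.]
lever_hub side expected [249.2 141.3] seen [251.5 144.5] [552. 127. 135.]
  tri [554.2 133.8 134.1] 9.5
lever_eye scene expected [443.4 152.1] seen [445.3 153.9] [578. 309. 135.]
lever_eye side expected [209.9 108.4] seen [210.3 108.9] [569. 306. 135.]
  tri [573.5 313.3 129.2] 0.6
shaft_tip scene expected [384.5 179.3] seen [382.5 178. ] [550. 137.  95.]
shaft_tip side expected [251.3 153.4] seen [249.2 154.2] [551. 141.  95.]
  tri [549.6 137.8  96.2] 2.7
pad_top scene expected [438.8 169. ] seen [443.3 169.6] [577. 318.  73.]
pad_top side expected [214.5 127. ] seen [216.8 126.7] [575. 305.  73.]
  tri [578.1 314.7  70.1] 9.2
```

View pics/final.png

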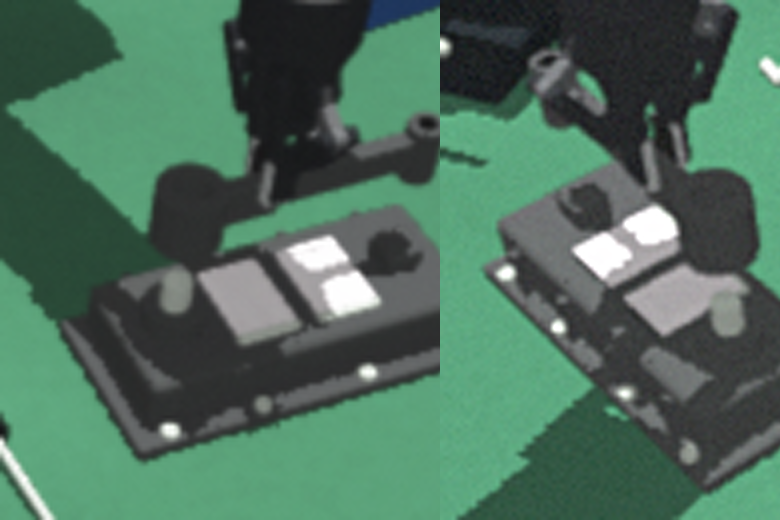

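The final view shows the lever level over the housing in both crops: the hub above the shaft, at left (188,235) over (176,272) and right (711,240) over (728,300). Both covers are flat. I compare the hub silhouette with the model by numbers, because no picture views remain.

```bash
python3 -m crank '[{"dp":[-2.4,0,-1.7],"roll":0,"gripper":255},{"dp":[-2.4,0,-1.7],"roll":0,"gripper":255},{"dp":[-2.4,0,-1.7],"roll":0,"gripper":255},{"dp":[-2.4,0,-1.7],"roll":0,"gripper":255},{"dp":[-2.4,0,-1.7],"roll":0,"gripper":255},{"dp":[-2.4,0,-1.7],"roll":0,"gripper":255}]' | grep -E "pos|force"; python3 - <<'E'
from tri import *
import numpy as np
P={n:eyes.capture(n) for n in("scene","side")}
def circ(p,c,r,z):
    a=np.linspace(0,6.28,60);return np.array([proj(p,[c[0]+r*np.cos(t),c[1]+r*np.sin(t),z]) for t in a])
obs={"scene":(378,396.25,174.5),"side":(236.25,259.25,148.25)}
for n,p in P.items():
    h=circ(p,(556,136),24,135);print(n,"hub model(before shift) cols",h[:,0].min().round(1),h[:,0].max().round(1),"bottom",h[:,1].max().round(1),"observed",obs[n])
    t=circ(p,(554,138.5),10,95);print("  shaft model cols",t[:,0].min().round(1),t[:,0].max().round(1),"top",t[:,1].min().round(1))
    for k in("lever_hub","shaft_tip","lever_eye","pad_top","cover_a_edge","cover_b_edge"):
        z=dict(lever_hub=135,shaft_tip=95,lever_eye=135,pad_top=73).get(k,62)
        print("  ",k,[(round(r["confidence"],2),onz(p,r["centre"],z)[:2].round().tolist()) for r in models.spot_point(p,k) if onz(p,r["centre"],z)[1]>90])
s=ctrl.sense();print(s["eef_pos"],s["joints"].round(2),s["wrist_torque"])
E
```

```text
eef_pos: [558.9, 193.9, 154.3]
force: [-0.5, 0.7, -6.4]
scene hub model(before shift) cols 375.9 394.7 bottom 175.2 observed (378, 396.25, 174.5)
  shaft model cols 380.1 387.7 top 176.2
   lever_hub [(0.8, [552.0, 146.0]), (0.22, [558.0, 202.0])]
   shaft_tip [(0.88, [549.0, 139.0])]
   lever_eye [(0.98, [575.0, 312.0])]
   pad_top [(0.83, [573.0, 314.0]), (0.49, [612.0, 177.0])]
   cover_a_edge [(0.76, [546.0, 184.0])]
   cover_b_edge [(0.79, [533.0, 252.0])]
side hub model(before shift) cols 240.0 260.1 bottom 148.8 observed (236.25, 259.25, 148.25)
  shaft model cols 246.7 254.8 top 151.1
   lever_hub [(0.86, [552.0, 129.0]), (0.6, [486.0, 111.0])]
   shaft_tip [(0.92, [545.0, 134.0]), (0.75, [593.0, 358.0])]
   lever_eye [(0.58, [562.0, 307.0])]
   pad_top [(0.83, [574.0, 303.0])]
   cover_a_edge [(0.77, [524.0, 194.0])]
   cover_b_edge [(0.73, [597.0, 197.0]), (0.63, [537.0, 263.0]), (0.22, [598.0, 247.0])]
[558.9138441  193.92792832 154.32623191] [0.14 0.52 1.39 0.   1.23 0.22] [ 0.05806847 -0.02599093 -0.00512858]
```

The silhouettes agree with the model to 2–4 px, mostly under 2 px (roughly 2–8 mm), against tolerances of 15 and 20 mm, and the covers are shut. I hand the job in.

```bash
python3 -c "
from rig import ctrl
s=ctrl.sense();print(s['time_s'],s['force'],s['grip_width'],abs(s['dq']).max());print(ctrl.finish_job())"
```

```text
21.5 [-0.69104315 -0.18585267 -5.50603567] 0.1374345466309279 0.001836151891398659
the job is handed in; nothing more can be done
None
```

Both covers are snapped shut, and the large dark lever is held level over the housing with its hub above the shaft and its eye above the pad. I handed the job in at 21.5 s of robot time; no verdict was reported.

**Covers:** My first press on each cover never touched it, because the closed fingertips stand higher than the stated 22 mm ahead of the TCP. I saw in a close picture that both were still raised and pressed again, lower, watching the force. The force then rose to about 4 N and fell to zero on each cover. A picture afterwards showed both plates flat, and the first cover's free edge was within 2 mm of where it should be.

**Lever:** I gripped it at the balance point with 80 N. The arm was still at the end, with 5.5 to 7 N of load, almost no moment at the wrist and 12 mm between the pads, so it looks balanced and firmly held.

**Final checks:**

| Point | Measured | Target | Allowed error |
|---|---|---|---|
| Hub in plan, from the arm's pose | about (554, 139) mm | shaft about (554, 138) mm | 15 mm |
| Eye in plan, from the arm's pose | about (569, 309) mm | pad about (571, 309) mm | 20 mm |
| Hub underside above shaft tip | about 40 mm | 15 to 80 mm | – |

**Disagreements:**
- **Hub position:** single network readings from the scene and side cameras scattered by up to 10 mm, so the hub could be several millimetres off the table's figure. The outline comparison was made by eye just before a last 3 mm correction. It fitted to within 2 px except one hub edge in the side view, which was nearly 4 px off.
- **Cover edge:** one late reading put the first cover's edge about 20 mm off. The other camera and the pictures show it shut.
- **Bystanders:** I did not measure them again at the end. The wrist force showed no unexpected contact.

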